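Load the drying cabinet from the dust box

ROBOT

A 6-joint arm with a two-finger parallel gripper is mounted at the origin on a cart in front of the work surface, level with it; the furniture and walls round the work are solid. World frame = base frame: x ahead of the robot, y to its left, z up, the work surface at z = 0. Lengths are in m, angles in rad, forces in N, time in s.
With the tool pointing down it reaches from about 0.35 to 0.85 m from the base axis. Payload 8.1 kg.
Tool frame: the origin (TCP) lies midway between the tips of the shut fingers; the grasp point (between the pads) lies 19 mm behind it; z points along the fingers, y is the direction in which the jaws open and shut (so a half turn about z gives the same grasp; the last joint's range is limited). The gripper opens to 93 mm and grips with 3 to 60 N. Pads are 15 mm wide; open, the fingers measure 128 mm over their backs; the gripper's body (75 mm by 188 mm) begins 65 mm behind the grasp point.
Start: joints at [-1.297, 0.13, 1.488, -0, 1.523, -0.085], TCP at [0.211, -0.562, 0.219] pointing down, gripper open.
Joint ranges: [-2.96, 2.96], [-0.89, 2.26], [0.02, 2.5], [-1.34, 4.48], [0, 2.73], [-2.66, 2.66]. Speed limits (rad/s): [2.39, 2.39, 2.79, 3.14, 3.14, 3.14].

INTERFACE

Orientations are given as a unit quaternion [w, x, y, z].
In Python, from bench import ctrl gives the robot as it stands. The module is installed in compiled form; this text tells all that it offers.
- The arm moves only by the tool play_rows, never from a script. Its argument "plan" is one flat list of numbers, 5 for each row, row after row: the opening in per cent of the stroke, from 0 (shut) to 100 (fully open), then the shift along the tool's x, y, z in units of 30 mm (1.0 is 30 mm), then the turn about the tool's z in units of 8 degrees (1.0 is 8 degrees). In form: [fingers, x, y, z, turn, fingers, x, y, z, turn, ...]. A call has 1 to 8 rows; each row is the pose to reach, as a shift and turn from the pose commanded when the call began, along the tool's axes at that moment; what a row does not reach only later rows make up. A row lasts 1/8 s, in which the tool goes at most 62.5 mm and 10.7 degrees, less where a joint would pass 70% of its speed; a pose out of reach is approached as far as the arm can. A call with a gripper value outside its range is refused whole. The fingers move at their own pace and stop on an object; the grip force is fixed at half the most. Time passes only in rows, so rows that repeat a pose let the fingers close. It gives the time, the measured TCP pose, the force and the opening at its end, in the units of the state.
- ctrl.get_obs(): the state, without advancing time (a new reading comes with each control period).
- ctrl.snapshot(name): name is "side" or "top" or "wrist"; returns the picture (480x640x3 uint8, red, green, blue); there is no depth.
- ctrl.camera_params(name): a dict with "vertical_fov" (degrees; the focal length in pixels is half the picture's height over the tangent of half this angle, whatever the lens; pixels are square), "cx", "cy" (the principal point, pixels), "extrinsics" (4x4, takes a point from world to camera coordinates). Camera axes: x right, y down, z forward; pixel columns grow to the right and rows downward; lengths in m; the calibration is good to about 2 mm. A picture is of the moment at which its call begins: read the wrist's pose just before it. camera_params takes no time and is no camera call; for the wrist camera it gives the pose at the moment of the call.
- ctrl.close_job(): hands the job in, once; it reports no verdict.
Trained networks look in the newest picture that a camera, given by its name, has taken for a name from the list of things; names that differ only in an ending like _2 or _b are one class to them, and where a whole thing is asked for, a point or a joint stands for the part that bears it (a point fixed in the world has none). Each returns a list of dicts, best first, with "confidence" (0 to 1); they miss things now and then, are a little off and sometimes report something else, mostly with a low value. They report only what shows in the picture. A call takes as long as a camera call.
- ctrl.boxes_of(camera, thing): "xyz" ([x, y, z] in m, in world coordinates, good to about 4 mm: the middle of the surface that is visible of it).
The state is a dict: "t": time; "qpos": joint angles; "qd": joint speeds; "joint_efforts": joint torques, N m; "eef_pos": TCP position; "orientation": TCP orientation; "ft_force": force on the tool from outside, world axes, zero at the start; "ft_torque": the same for the moment, N m; "width": opening from 0.0 (shut) to 1.0 (fully open).
Only numpy, scipy, OpenCV 4.12 (cv2) and the standard library are available. Lean on these libraries where they do the work, as an engineer would, in place of code of your own. Each camera call takes 0.05 s, during which the arm holds its last target. There are 200 camera calls.

TASK

The rinsed parts baskets must go from the dust box into the drying cabinet. Swing the cabinet's drop-down door fully open by its handle, then take every basket by the grip of its roller hanger out of the dust box (slide a cover over or under its neighbour to get at each half), hang it on the outer end of the sloping rail and let go, so that it rolls into the cabinet up to the stop or to the hanger before it. When they are all in, shut the door and leave both covers of the dust box shut; leave the other things on the bench alone.

Things in the scene. Friction and masses are not known exactly. Their poses are not given: they have to be found in the camera images.
- hanger_a: roller hanger with a round wire basket (42 mm across, 28 mm tall) of brass parts; stands upright in the dust box, may be absent. Origin: centre of the basket's underside, z up, x its running direction down the rail, y the side to which its hook is open. On top, a black grip to hold it by: 22 mm along x, 12 mm thick in y, z = 115 to 145 mm, on a steel plate 55 mm (x) by 30 mm (y). 0.13 kg
- hanger_b: another, the same as hanger_a in all sizes; may be absent. The hook of each hanger: over the basket a thin neck in the middle, then a steel back 3 mm thick at y = -12 to -15 mm up to the plate, so the throat is open to +y. The throat is clear from z = 55 mm up to the rollers; with the rollers on the rail, the rail's top edge is at z = 88 mm of this body
- hanger_c: another, the same as hanger_a; may be absent. The rollers of each hanger: two white flanged ones in line, 28 mm apart along x, at the top of the throat. Between the flanges are 13 mm for the 5 mm rail; the flanges reach down to z = 83 mm. They turn freely: let go on the rail, it rolls down slowly by itself, at about 0.1 m/s, and hangs tilted 8 degrees with the rail
- hanger_d: another, the same as hanger_a; may be absent. The hangers stand in one row along the box's x in pockets 57 by 52 mm, 102 mm high, at 64 and 123 mm either side of the box's middle, so at most two in each half; their x is along the box's x to within a few degrees
- dryer: drying cabinet with its rail (fixed): grey box 260 mm long (x), 150 mm wide (y), clear window on its -y side, plinth 45 mm high, roof parallel to the rail (127 to 90 mm high). Origin: centre of its underside on the bench; x: level, the way the rail runs downhill, away from the robot. The door is its end at x = -130 mm. A 14 mm slot along the roof lets the necks through
- rail_load (a point): point on the rail's top edge, 70 mm outside the door (185 mm high): set a hanger's middle here, its x along the dryer's x, hook's back on the -y side: bring it in from -y to +y with the flanges over and the neck under the rail, then lower. Rail: steel bar on edge, 5 mm thick, 13 mm high, falling 141 mm per m to +x; nothing beside it from dryer x = -250 to -130 mm, a post at -265
- rail_stop (a point): point on the rail's top edge at the face of its rubber end stop, over the roof (142 mm high); axes as the dryer's. The first hanger comes to rest with its origin about 42 mm back (-x) and 83 mm below this point, each next one 54 mm behind (and 8 mm higher); four have room inside
- door (a joint): drop-down door, rad: 0 shut, 1.55 fully open, lying level. Hinged on its lower edge, it swings down and out along the dryer's -x; a stiff hinge keeps it where it is left (about 1 N at the handle). 146 mm wide, 79 mm tall; the way in is clear beyond 1.2
- door_handle (a point): middle of the door's handle, 43 mm to the -y side of the door's middle: a round steel bar 10 mm thick, 60 mm long along y, standing 34 mm above the door's top edge and 18 mm out from it, so that it can be taken from above with the fingers closing along the dryer's x (159 mm high when shut). Moves with the door
- door_hinge (a point): point on the door's hinge line under that handle point, 46 mm above the bench; axes as the dryer's. Shut, the handle point lies 18 mm out (-x) and 113 mm above it; fully open, 113 mm out and 16 mm below
- dust_box: dust box (fixed): clear walls in an aluminium frame, 320 mm long (x), 110 mm wide (y), floor 4 mm thick, the long sides 168 mm high with the tracks. Origin: centre of its underside; x points away from the robot: the near half is x < 0, the far half x > 0. Two clear covers slide along x in a double track on top
- cover_near (a joint): sliding cover of the near half, on the upper track, m: 0 shut, 0.13 slid away (+x) over its neighbour as far as it goes. Needs 1 to 2 N. Open by 0.125 it frees x = -155 to -35 mm of the box for lifting hangers out
- cover_far (a joint): sliding cover of the far half, on the lower track, m: 0 shut, 0.13 slid nearer (-x) under its neighbour as far as it goes. Needs 1 to 2 N. Open by 0.125 it frees x = 35 to 155 mm. Each cover moves on its own
- cover_near_handle (a point): middle of the top of the near cover's handle, a black upright block 20 mm along x, 12 mm thick in y, 23 mm tall; 188 mm above the bench, at x = -148 mm of the box when shut. Moves with the cover
- cover_far_handle (a point): middle of the top of the far cover's handle, a black upright block 20 mm along x, 12 mm thick in y, 30 mm tall; 188 mm above the bench, at x = 148 mm of the box when shut. Slid nearer it ends close to the near cover's edge, whose top is 165 mm high: keep the fingertips above that
- screwdriver: bystander, to be left alone: small screwdriver with a green handle, 115 mm long
- pencil: bystander, to be left alone: red pencil, 150 mm long
- ink: bystander, to be left alone: small blue bottle with a white cap, 24 mm across, 40 mm tall

How it is judged:
On the way, in this order (a step that is already met when the one before it is completed fails the run):
1. the cabinet's door is swung open (value of joint door above 1.2 rad), for 0.2 s.
2. every basket present hangs on the rail inside the cabinet, at the stop or close behind the next hanger, at rest (x of hanger_a in the frame of rail_stop between -0.222 and -0.02 m and y of hanger_a in the frame of rail_stop between -0.012 and 0.012 m and z of hanger_a in the frame of rail_stop between -0.095 and -0.048 m and angle between each of hanger_a, hanger_b, hanger_c, hanger_d's own z axis and vertical below 0.3 rad and linear speed of each of hanger_a, hanger_b, hanger_c, hanger_d below 0.03 m/s and (x of hanger_a in the frame of rail_stop above -0.054 m or x of hanger_b in the frame of hanger_a between 0.045 and 0.065 m or x of hanger_c in the frame of hanger_a between 0.045 and 0.065 m or x of hanger_d in the frame of hanger_a between 0.045 and 0.065 m) and x of hanger_b in the frame of rail_stop between -0.222 and -0.02 m and y of hanger_b in the frame of rail_stop between -0.012 and 0.012 m and z of hanger_b in the frame of rail_stop between -0.095 and -0.048 m and (x of hanger_b in the frame of rail_stop above -0.054 m or x of hanger_a in the frame of hanger_b between 0.045 and 0.065 m or x of hanger_c in the frame of hanger_b between 0.045 and 0.065 m or x of hanger_d in the frame of hanger_b between 0.045 and 0.065 m) and x of hanger_c in the frame of rail_stop between -0.222 and -0.02 m and y of hanger_c in the frame of rail_stop between -0.012 and 0.012 m and z of hanger_c in the frame of rail_stop between -0.095 and -0.048 m and (x of hanger_c in the frame of rail_stop above -0.054 m or x of hanger_a in the frame of hanger_c between 0.045 and 0.065 m or x of hanger_b in the frame of hanger_c between 0.045 and 0.065 m or x of hanger_d in the frame of hanger_c between 0.045 and 0.065 m) and x of hanger_d in the frame of rail_stop between -0.222 and -0.02 m and y of hanger_d in the frame of rail_stop between -0.012 and 0.012 m and z of hanger_d in the frame of rail_stop between -0.095 and -0.048 m and (x of hanger_d in the frame of rail_stop above -0.054 m or x of hanger_a in the frame of hanger_d between 0.045 and 0.065 m or x of hanger_b in the frame of hanger_d between 0.045 and 0.065 m or x of hanger_c in the frame of hanger_d between 0.045 and 0.065 m)), for 0.3 s.
At the end, for the whole second after the job is handed in: Every basket present hangs on the rail inside the cabinet, at rest, the first within about 12 mm of the stop and each other one within about 10 mm of the hanger before it; the door is shut to within 0.08 rad and both covers to within 10 mm (all of step 2 and value of joint door below 0.08 rad and value of joint each of cover_near, cover_far below 0.01 m); the robot touches nothing.
It fails at once if a bystander was moved more than 4 cm (distance of any of screwdriver, pencil, ink from where it was at the start of the episode above 0.04 m).
Of hanger_a, hanger_b, hanger_c, hanger_d only 3 to 4 are there at a start; the rules pass over those that are not, and their reading is None.
At some moment in a run one of hanger_a, hanger_b, hanger_c, hanger_d may be knocked a few centimetres aside while the robot is not near it.
Once in a run the grip may slacken for a moment while it holds something.
It also fails if it takes over 200 s, if anything falls off the work surface, if the arm or the gripper's body presses on something with over 40 N, if the wrist force passes 120 N, or if a joint passes its speed limit or range.

## Working session

There is one attempt and no reset: what is moved stays moved. The work goes in short steps, Python scripts to look and compute and a tool call to move; the robot and the scene stay as the last step left them, time stands still between calls to the robot, and variables do not carry over. Pictures are saved under pics/ and viewed, on a budget of 14 in all, crops included, one or two more only if the job needs it, and the job is handed in when it is done.

Besides the shell and the picture viewer there is one more tool, called after "Request:" by a JSON object that holds its "api" and its "payload". play_rows: Moves the arm, as the interface text tells. Its arguments: {"type":"object","properties":{"plan":{"type":"array","items":{"type":"number"}}},"required":["plan"]}

```bash
mkdir -p pics
python3 - <<'E'
from bench import ctrl
import cv2,numpy as np
o=ctrl.get_obs(); print({k:np.round(v,3).tolist() for k,v in o.items()})
for c in("side","top"):
    p=ctrl.snapshot(c); cv2.imwrite(f"pics/{c}0.png",p[:,:,::-1])
    P=ctrl.camera_params(c); print(c,P["vertical_fov"],P["cx"],P["cy"],np.round(P["extrinsics"],4).tolist())
    for t in("hanger_a","door_handle","cover_near_handle","cover_far_handle","dryer","dust_box","ink"):
        print(t,[(round(d["confidence"],2),np.round(d["xyz"],3).tolist()) for d in ctrl.boxes_of(c,t)][:5])
E
```

```text
{'t': 0.0, 'qpos': [-1.297, 0.131, 1.489, 0.0, 1.523, -0.085], 'qd': [0.001, 0.002, 0.0, -0.0, -0.0, 0.0], 'joint_efforts': [-0.002, -55.985, -49.176, 0.077, 0.036, -0.0], 'eef_pos': [0.211, -0.561, 0.218], 'orientation': [-0.001, 0.984, 0.178, -0.0], 'ft_force': [-0.085, -0.592, 0.914], 'ft_torque': [-0.018, -0.016, -0.023], 'width': 1.005}
side 51.59296885176969 318.0021488801986 243.92352653178335 [[-0.6437, -0.765, -0.0188, 0.4541], [-0.4896, 0.4305, -0.7583, 0.2861], [0.5882, -0.4789, -0.6517, 0.8713], [0.0, 0.0, 0.0, 1.0]]
hanger_a [(0.53, [0.453, 0.17, 0.122])]
door_handle [(0.77, [0.451, 0.169, 0.126])]
cover_near_handle [(0.84, [0.499, -0.061, 0.163]), (0.35, [0.61, 0.03, 0.159])]
cover_far_handle [(0.9, [0.609, 0.029, 0.156]), (0.21, [0.318, 0.214, 0.027])]
dryer [(0.57, [0.494, 0.27, 0.103])]
dust_box [(0.79, [0.525, 0.005, 0.139]), (0.54, [0.495, 0.271, 0.108])]
ink [(0.46, [0.318, 0.215, 0.027])]
top 43.454858774221115 315.90588513016843 246.8672327544815 [[-0.4539, -0.891, 0.0083, 0.35], [-0.7083, 0.3551, -0.61, 0.3848], [0.5406, -0.2828, -0.7923, 1.206], [0.0, 0.0, 0.0, 1.0]]
hanger_a [(0.23, [0.318, 0.214, 0.027])]
door_handle [(0.61, [0.454, 0.178, 0.124])]
cover_near_handle [(0.9, [0.5, -0.068, 0.166])]
cover_far_handle [(0.87, [0.616, 0.036, 0.156])]
dryer [(0.58, [0.509, 0.276, 0.104])]
dust_box [(0.8, [0.529, 0.006, 0.158])]
ink [(0.64, [0.511, 0.271, 0.108]), (0.29, [0.451, 0.182, 0.123])]
```

View pics/side0.png

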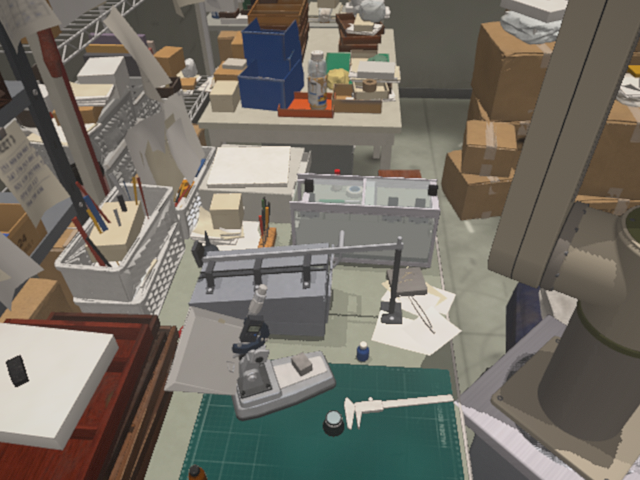

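View pics/top0.png

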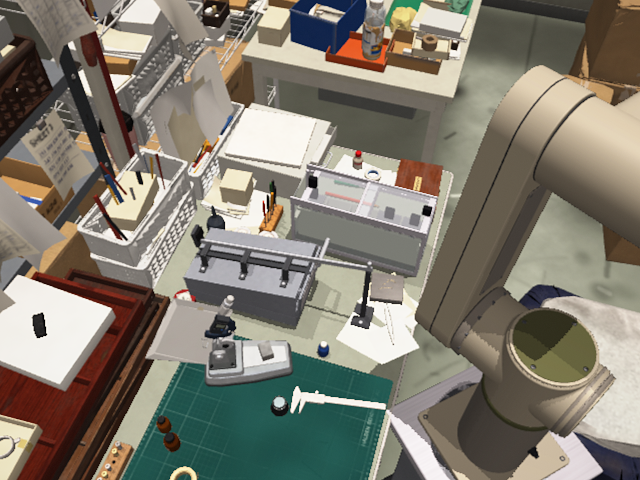

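The pictures show the dust box (side view: handles near (433,188) and far (309,184)), and the dryer with its rail running from the post at (398,240) to (200,250). I'll enlarge the work area for exact pixels.

Run:
```python
import cv2
a=cv2.imread("pics/side0.png")[165:325,185:450]; cv2.imwrite("pics/side0c.png",cv2.resize(a,None,fx=3,fy=3,interpolation=cv2.INTER_CUBIC))
a=cv2.imread("pics/top0.png")[150:340,180:445]; cv2.imwrite("pics/top0c.png",cv2.resize(a,None,fx=3,fy=3,interpolation=cv2.INTER_CUBIC))
```

```text
(no output)
```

View pics/side0c.png

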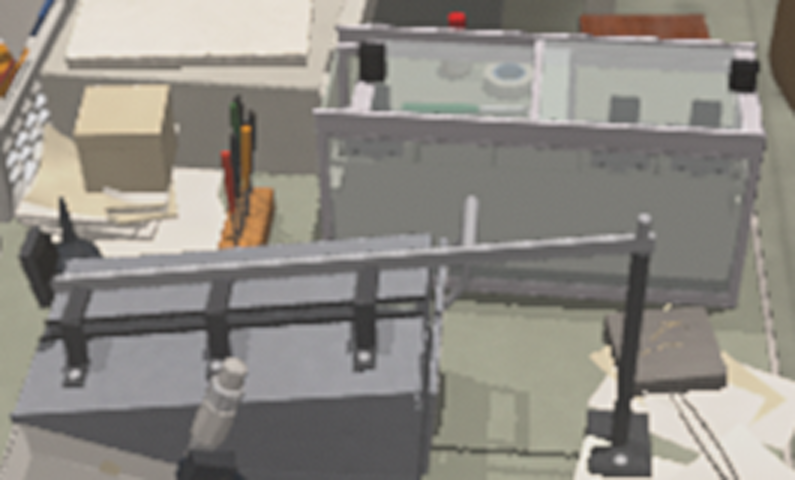

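View pics/top0c.png

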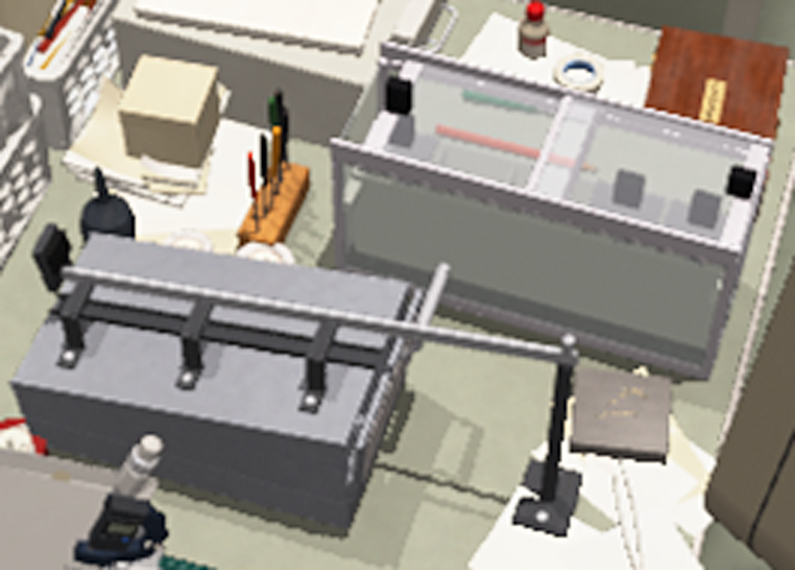

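```bash
cat > h.py <<'E'
import numpy as np,cv2
from bench import ctrl
def K(P):
    f=240/np.tan(np.radians(P["vertical_fov"]/2)); return np.array([[f,0,P["cx"]],[0,f,P["cy"]],[0,0,1]])
def ray(P,uv):
    E=np.array(P["extrinsics"]);R,t=E[:3,:3],E[:3,3]
    return -R.T@t, R.T@(np.linalg.inv(K(P))@[uv[0],uv[1],1])
def onz(P,uv,z):
    c,d=ray(P,uv); return c+d*(z-c[2])/d[2]
def tri(obs):
    A=np.zeros((3,3));b=np.zeros(3);n=[]
    for P,uv in obs:
        c,d=ray(P,uv);d/=np.linalg.norm(d);M=np.eye(3)-np.outer(d,d);A+=M;b+=M@c;n.append((M,c))
    x=np.linalg.solve(A,b);return x,max(np.linalg.norm(M@(x-c)) for M,c in n)
def proj(P,X):
    E=np.array(P["extrinsics"]);q=K(P)@(E[:3,:3]@X+E[:3,3]);return q[:2]/q[2]
E
python3 - <<'E'
from h import *
S=ctrl.camera_params("side");T=ctrl.camera_params("top")
pts=dict(near=((745,60),(742,172),.188),far=((372,45),(399,80),.188),g1=((706,102),(706,195),.149),g2=((625,98),(631,175),.149),
post=((645,236),(568,345),.196),stop=((55,280),(66,270),.142),hfar=((471,200),(445,268),.162),
boxFL=((318,112),(333,143),.168),boxNL=((762,135),(0,0),.168),boxNR=((755,46),(768,143),.168),boxFR=((338,29),(385,46),.168),frame_fl_bl=((0,0),(345,250),0),)
for k,(s,t,z) in pts.items():
    s=np.array(s)/3+(185,165);t=np.array(t)/3+(180,150)
    x,e=tri([(S,s),(T,t)]);print(k,np.round(x,3),round(e,4),"S",np.round(onz(S,s,z),3)[:2],"T",np.round(onz(T,t,z),3)[:2])
E
```

```text
near [ 0.445 -0.106  0.195] 0.0001 S [ 0.451 -0.115] T [ 0.449 -0.111]
far [0.645 0.073 0.188] 0.0007 S [0.644 0.073] T [0.646 0.073]
g1 [ 0.465 -0.096  0.153] 0.0001 S [ 0.468 -0.1  ] T [ 0.468 -0.098]
g2 [ 0.508 -0.056  0.152] 0.0 S [ 0.511 -0.059] T [ 0.511 -0.057]
post [0.366 0.084 0.191] 0.0022 S [0.36  0.089] T [0.366 0.086]
stop [0.623 0.359 0.141] 0.0003 S [0.623 0.36 ] T [0.622 0.359]
hfar [0.486 0.117 0.162] 0.0006 S [0.487 0.117] T [0.485 0.117]
boxFL [0.624 0.14  0.171] 0.0001 S [0.627 0.137] T [0.626 0.139]
boxNL [0.091 0.47  0.75 ] 0.114 S [ 0.401 -0.077] T [0.888 0.313]
boxNR [ 0.473 -0.154  0.173] 0.0016 S [ 0.476 -0.16 ] T [ 0.478 -0.157]
boxFR [0.706 0.056 0.165] 0.001 S [0.703 0.059] T [0.702 0.057]
frame_fl_bl [0.27  0.397 0.558] 0.0944 S [1.184 0.125] T [0.652 0.12 ]
```

```bash
cat >> h.py <<'E'
def yaw(o):
    w,x,y,z=o["orientation"];return np.degrees(np.arctan2(2*(x*y+w*z),1-2*(y*y+z*z)))
def go(*wps):
    "wps: (x,y,z,yawdeg); prints shifts in move units from the pose now"
    o=ctrl.get_obs();p=o["eef_pos"];w,x,y,z=o["orientation"]
    from scipy.spatial.transform import Rotation as R
    M=R.from_quat([x,y,z,w]).as_matrix();Y=yaw(o)
    print("now",np.round(p,4),"yaw",round(Y,1),"t",round(o["t"],2))
    for q in wps:
        s=M.T@(np.array(q[:3])-p)/.03; dy=(q[3]-Y+180)%360-180
        print("  ",np.round(q,3),"->",np.round(s,2),round(-dy/8,2))
E
python3 - <<'E'
from h import *
go((.44,.03,.34,20.5+56),(.3,-.3,.33,20.5))
E
```

```text
now [ 0.2107 -0.5618  0.2187] yaw 20.6 t 0.8
   [4.40e-01 3.00e-02 3.40e-01 7.65e+01] -> [ 14.08 -15.79  -4.05] -6.99
   [ 0.3  -0.3   0.33 20.5 ] -> [ 5.85 -7.13 -3.71] 0.01
```

Request:
{"api": "play_rows", "payload": {"plan": [100,1,-1.2,-1.6,-1,100,3,-3,-3.2,-2,100,4.5,-4.7,-4,-3,100,6,-6.4,-4,-4,100,7.5,-8.1,-4,-5,100,9,-9.8,-4,-6,100,10.5,-11.5,-4,-7,100,12,-13.3,-4,-7]}}

```text
t: 1.8
eef_pos: [0.3834, -0.1275, 0.3386]
orientation: [0.001, 0.784, 0.62, 0.0]
ft_force: [1.1, -0.5, 0.9]
width: 0.999
```

Run:
```python
from h import *
go((.43,.03,.36,133))
```

```text
now [ 0.3834 -0.1275  0.3386] yaw 76.7 t 1.8
   [4.30e-01 3.00e-02 3.60e-01 1.33e+02] -> [ 5.47  0.3  -0.72] -7.04
```

Request:
{"api": "play_rows", "payload": {"plan": [100,1.5,0,-0.3,-1,100,3,0.2,-0.7,-2.2,100,4,0.3,-0.7,-3.4,100,4.5,0.3,-0.7,-4.6,100,4.5,0.3,-0.7,-5.8,100,4.5,0.3,-0.7,-7,100,4.5,0.3,-0.7,-7]}}

```text
t: 2.68
eef_pos: [0.4232, -0.0001, 0.3593]
orientation: [0.0, 0.403, 0.915, 0.0]
ft_force: [0.2, -0.7, -0.4]
width: 1.001
```

Run:
```python
from h import *
p=ctrl.snapshot("wrist"); cv2.imwrite("pics/w1.png",p[:,:,::-1])
for t in("hanger_a","door_handle","cover_near_handle","cover_far_handle"):
    print(t,[(round(d["confidence"],2),np.round(d["xyz"],3).tolist()) for d in ctrl.boxes_of("wrist",t)][:5])
import json
P=ctrl.camera_params("wrist");json.dump({k:np.array(v).tolist() for k,v in P.items()},open("w1.json","w"))
print(np.round(ray(P,(320,240)),3)); go()
```

```text
hanger_a []
door_handle [(0.64, [0.449, 0.182, 0.115])]
cover_near_handle [(0.91, [0.496, -0.062, 0.164])]
cover_far_handle [(0.64, [0.605, 0.054, 0.163])]
[[ 0.37   0.057  0.526]
 [ 0.19  -0.198 -0.962]]
now [ 4.231e-01 -2.000e-04  3.592e-01] yaw 132.4 t 2.92
```

View pics/w1.png

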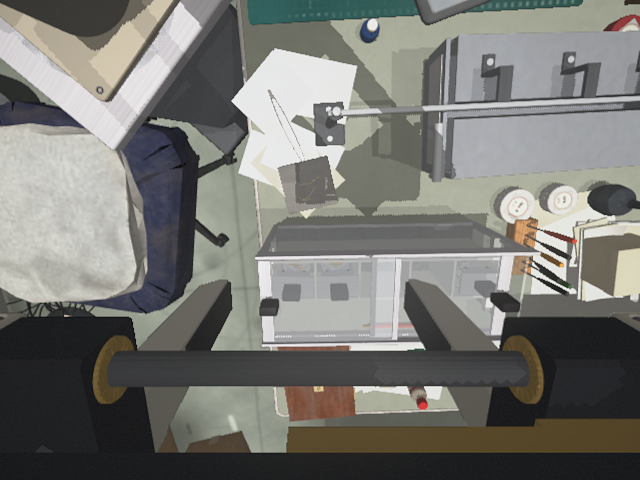

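Run:
```python
from h import *
import json
P=json.load(open("w1.json"))
for n,uv,z in [("handle lo",(436,180),.159),("handle hi",(441,125),.159),("post",(334,112),.194),("rail@432",(432,108),.178),("rail@560",(560,105),.16),("doorouter",(429,180),.1),
 ("nearh",(269,303),.188),("farh",(506,296),.188),("g1",(291,286),.149),("g2",(338,286),.149),("boxNL",(260,258),.168),("boxNR",(263,343),.168),("boxFR",(500,343),.168),("boxFL",(512,256),.168),("plate4",(482,272),.119),("plate3?",(400,290),.119)]:
    print(n,np.round(onz(P,uv,z),3))
print([np.round(proj(P,np.array([.551+.69*a/1e3*1.05,-.01+.72*a/1e3,.149])),0) for a in(64,123)])
```

```text
handle lo [0.489 0.115 0.159]
handle hi [0.451 0.156 0.159]
post [0.362 0.088 0.194]
rail@432 [0.429 0.156 0.178]
rail@560 [0.526 0.25  0.16 ]
doorouter [0.502 0.119 0.1  ]
nearh [ 0.444 -0.104  0.188]
farh [0.631 0.078 0.188]
g1 [ 0.458 -0.087  0.149]
g2 [ 0.5   -0.049  0.149]
boxNL [ 0.406 -0.078  0.168]
boxNR [ 0.478 -0.159  0.168]
boxFR [0.69  0.035 0.168]
boxFL [0.612 0.115 0.168]
plate4 [0.634 0.083 0.119]
plate3? [ 0.574 -0.006  0.119]
[array([444., 288.]), array([494., 287.])]
```

Run:
```python
from h import *
go((.479,.127,.26,135.7),(.479,.127,.143,135.7))
```

```text
now [ 4.231e-01 -2.000e-04  3.592e-01] yaw 132.4 t 2.92
   [4.790e-01 1.270e-01 2.600e-01 1.357e+02] -> [1.87 4.23 3.31] -0.41
   [4.790e-01 1.270e-01 1.430e-01 1.357e+02] -> [1.87 4.23 7.21] -0.41
```

Request:
{"api": "play_rows", "payload": {"plan": [60,0.8,1.8,0,-0.4,60,1.6,3.6,1,-0.4,60,1.87,4.23,2.7,-0.4,60,1.87,4.23,4,-0.4,60,1.87,4.23,5.5,-0.4,60,1.87,4.23,7.2,-0.4,60,1.87,4.23,7.2,-0.4]}}

```text
t: 3.8
eef_pos: [0.4752, 0.1264, 0.1389]
orientation: [-0.004, 0.377, 0.926, -0.002]
ft_force: [-0.6, -0.2, 0.1]
width: 0.599
```

Request:
{"api": "play_rows", "payload": {"plan": [0,0,0,0,0,0,0,0,0,0,0,0,0,0,0,0,0,0,0,0]}}

```text
t: 4.3
eef_pos: [0.4793, 0.1271, 0.1442]
orientation: [0.001, 0.377, 0.926, 0.0]
ft_force: [-0.1, -0.3, 0.5]
width: 0.221
```

Run:
```python
from h import *
o=ctrl.get_obs();p=np.array(o["eef_pos"]);go()
a=np.radians(45.7);u=np.array([np.cos(a),np.sin(a),0])
# arc: handle grasp rel hinge
for th in(.2,.4,.6,.8,1.0,1.2,1.4,1.55):
    d=lambda t:(-(18*np.cos(t)+113*np.sin(t))*u+np.array([0,0,113*np.cos(t)-18*np.sin(t)]))/1e3
    s=p+d(th)-d(0); go((*s,yaw(o))) if 0 else None
    from scipy.spatial.transform import Rotation as R
    w,x,y,z=o["orientation"];print(th,np.round(R.from_quat([x,y,z,w]).as_matrix().T@(s-p)/.03,2))
```

```text
now [0.4793 0.1271 0.1442] yaw 135.8 t 4.3
0.2 [ 0.   -0.74  0.19]
0.4 [ 0.   -1.42  0.53]
0.6 [ 0.   -2.02  0.99]
0.8 [ 0.   -2.52  1.57]
1.0 [ 0.   -2.9   2.23]
1.2 [ 0.01 -3.13  2.96]
1.4 [ 0.01 -3.22  3.71]
1.55 [ 0.01 -3.18  4.28]
```

Request:
{"api": "play_rows", "payload": {"plan": [0,0,0,0,0,0,0,0,0,0,0,0,0,0,0,0,0,0,0,0]}}

```text
t: 4.8
eef_pos: [0.4788, 0.127, 0.1434]
orientation: [0.0, 0.377, 0.926, 0.0]
ft_force: [-0.3, -0.6, 3.3]
width: 0.098
```

Request:
{"api": "play_rows", "payload": {"plan": [0,0,-0.38,0.1,0,0,0,-0.74,0.19,0,0,0,-1.1,0.35,0,0,0,-1.42,0.53,0,0,0,-1.74,0.75,0,0,0,-2.02,1,0,0,0,-2.28,1.27,0,0,0,-2.52,1.57,0]}}

```text
t: 5.8
eef_pos: [0.4285, 0.0758, 0.0954]
orientation: [0.002, 0.377, 0.926, 0.005]
ft_force: [26.6, 24.8, -21.4]
width: 0.096
```

Request:
{"api": "play_rows", "payload": {"plan": [0,0,0.1,0.1,0,0,0,-0.05,0.35,0,0,0,-0.2,0.65,0,0,0,-0.32,1,0,0,0,-0.42,1.35,0,0,0,-0.48,1.75,0,0,0,-0.5,2.1,0,0,0,-0.5,2.1,0]}}

```text
t: 6.8
eef_pos: [0.4173, 0.0644, 0.0336]
orientation: [0.001, 0.377, 0.926, 0.003]
ft_force: [8.4, 16.1, 1.3]
width: 0.093
```

Request:
{"api": "play_rows", "payload": {"plan": [0,0,0.02,0.2,0,0,0,0.03,0.4,0,0,0,0.03,0.55,0,0,0,0.03,0.6,0]}}

```text
t: 7.3
eef_pos: [0.4196, 0.0639, 0.0189]
orientation: [0.003, 0.377, 0.926, 0.003]
ft_force: [-5.3, 9.3, 31.7]
width: 0.097
```

Request:
{"api": "play_rows", "payload": {"plan": [24,0,0,-0.1,0,24,0,0,-0.1,0,24,0,0,-0.1,0,24,0,0,-1,0,24,0,0,-3,0,24,0,0,-5,0,40,0,0,-7,0,40,0,0,-9,0]}}

```text
t: 8.3
eef_pos: [0.4153, 0.0625, 0.2862]
orientation: [-0.001, 0.377, 0.926, -0.0]
ft_force: [0.2, -0.2, -1.4]
width: 0.387
```

Run:
```python
from h import *
p=ctrl.snapshot("side"); cv2.imwrite("pics/s2.png",p[:,:,::-1])
print([(round(d["confidence"],2),np.round(d["xyz"],3).tolist()) for d in ctrl.boxes_of("side","door_handle")])
go((.45,-.10,.28,43.6),(.448,-.109,.30,43.6))
```

```text
[(0.73, [0.423, 0.157, 0.046])]
now [0.4187 0.0626 0.292 ] yaw 135.7 t 8.4
   [ 0.45 -0.1   0.28 43.6 ] -> [-4.53 -3.16  0.41] 11.52
   [ 0.448 -0.109  0.3   43.6  ] -> [-4.69 -3.41 -0.26] 11.52
```

Request:
{"api": "play_rows", "payload": {"plan": [40,-0.6,-0.4,-0.3,1.3,40,-1.2,-0.8,-0.3,2.6,40,-2,-1.4,-0.3,3.9,40,-3,-2,-0.3,5.2,40,-3.6,-2.6,-0.3,6.5,40,-4.3,-3,-0.3,7.8,40,-4.69,-3.41,-0.3,9.1,40,-4.69,-3.41,-0.3,10.4]}}

```text
t: 9.4
eef_pos: [0.4448, -0.1099, 0.2924]
orientation: [-0.001, 0.898, 0.439, -0.001]
ft_force: [0.1, -0.6, 0.6]
width: 0.402
```

Request:
{"api": "play_rows", "payload": {"plan": [40,0,0,0,1.1,40,0,0,0,1.1,40,0,0,0,1.1]}}

```text
t: 9.78
eef_pos: [0.4452, -0.1086, 0.2934]
orientation: [-0.0, 0.927, 0.374, -0.0]
ft_force: [-0.5, -0.4, 0.7]
width: 0.403
```

Run:
```python
from h import *
import json
p=ctrl.snapshot("wrist"); cv2.imwrite("pics/w2.png",p[:,:,::-1])
P=ctrl.camera_params("wrist");json.dump({k:np.array(v).tolist() for k,v in P.items()},open("w2.json","w"))
for t in("hanger_a","cover_near_handle"):
    print(t,[(round(d["confidence"],2),np.round(d["xyz"],3).tolist()) for d in ctrl.boxes_of("wrist",t)][:5])
go()
```

```text
hanger_a [(0.72, [0.427, 0.158, 0.042])]
cover_near_handle [(0.65, [0.675, -0.072, 0.007]), (0.58, [0.505, -0.059, 0.165])]
now [ 0.4455 -0.1087  0.2939] yaw 43.9 t 9.93
```

View pics/w2.png

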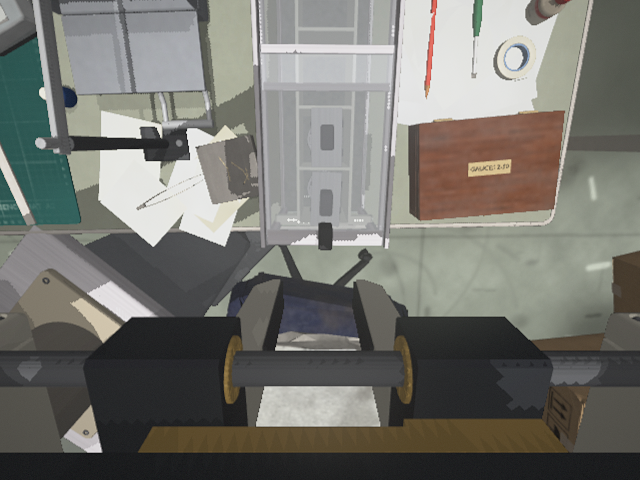

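Run:
```python
from h import *
import json
P=json.load(open("w2.json"));print(K(P)[0,0])
for n,uv,z in [("hTopA",(325,249),.188),("hTopB",(325,222),.165),("g1 lo",(324,205),.149),("g1hi",(324,186),.149),("g2 lo",(326,152),.149),("g2hi",(326,123),.149),
 ("L0",(262,20),.168),("L1",(262,240),.168),("R0",(397,20),.168),("R1",(387,240),.168),("bar",(325,46),.166),("railend",(40,142),.194),("rail2",(55,40),.19)]:
    print(n,np.round(onz(P,uv,z),3))
for X in [(.446,-.109,.188)]: print(proj(P,np.array(X)))
```

```text
336.90955729731087
hTopA [ 0.444 -0.119  0.188]
hTopB [ 0.457 -0.106  0.165]
g1 lo [ 0.466 -0.097  0.149]
g1hi [ 0.478 -0.085  0.149]
g2 lo [ 0.501 -0.065  0.149]
g2hi [ 0.518 -0.048  0.149]
L0 [0.536 0.038 0.168]
L1 [ 0.406 -0.077  0.168]
R0 [ 0.607 -0.036  0.168]
R1 [ 0.484 -0.158  0.168]
bar [ 0.557 -0.008  0.166]
railend [0.356 0.097 0.194]
rail2 [0.422 0.129 0.19 ]
[318.65009904 239.43772759]
```

Run:
```python
from h import *
a=np.radians(43.5)
go((.4505,-.1125,.20,43.5),(.4505,-.1125,.170,43.5),(.4505+.128*np.cos(a),-.1125+.128*np.sin(a),.170,43.5))
```

```text
now [ 0.4455 -0.1087  0.2939] yaw 43.9 t 9.93
   [ 0.45  -0.112  0.2   43.5  ] -> [0.03 0.21 3.13] 0.05
   [ 0.45  -0.112  0.17  43.5  ] -> [0.03 0.21 4.13] 0.05
   [ 5.43e-01 -2.40e-02  1.70e-01  4.35e+01] -> [4.3  0.24 4.13] 0.05
```

Request:
{"api": "play_rows", "payload": {"plan": [35,0.03,0.2,1.5,0,35,0.03,0.2,3.1,0,30,0.03,0.2,4.1,0,15,0.03,0.2,4.1,0,0,0.03,0.2,4.1,0,0,0.03,0.2,4.1,0,0,0.03,0.2,4.1,0,0,0.03,0.2,4.1,0]}}

```text
t: 10.92
eef_pos: [0.4504, -0.1121, 0.1723]
orientation: [-0.0, 0.928, 0.373, 0.0]
ft_force: [-3.8, 2.9, 2.9]
width: 0.127
```

Request:
{"api": "play_rows", "payload": {"plan": [0,0.4,0,0,0,0,1,0,0,0,0,1.8,0,0,0,0,2.6,0,0,0,0,3.4,0,0,0,0,4.1,0,0,0,0,4.3,0,0,0,0,4.3,0,0,0]}}

```text
t: 11.92
eef_pos: [0.5431, -0.024, 0.1724]
orientation: [0.001, 0.928, 0.373, -0.001]
ft_force: [-7.3, -1.3, 5.7]
width: 0.131
```

Request:
{"api": "play_rows", "payload": {"plan": [30,0,0,0,0,30,0,0,0,0,30,0,0,-1,0,30,-1,0,-2.5,0,40,-2.5,0,-3.5,0,40,-4.3,0,-4,0,40,-4.3,0,-4,0,40,-4.3,0,-4,0]}}

```text
t: 12.92
eef_pos: [0.4506, -0.1124, 0.2911]
orientation: [0.0, 0.928, 0.372, 0.0]
ft_force: [0.2, 0.0, 0.7]
width: 0.399
```

Run:
```python
from h import *
import json
p=ctrl.snapshot("wrist"); cv2.imwrite("pics/w3.png",cv2.resize(p[100:300,170:470,::-1],None,fx=2.6,fy=2.6,interpolation=cv2.INTER_CUBIC))
P=ctrl.camera_params("wrist");json.dump({k:np.array(v).tolist() for k,v in P.items()},open("w3.json","w"))
for t in("hanger_a","cover_near_handle","cover_far_handle"):
    print(t,[(round(d["confidence"],2),np.round(d["xyz"],3).tolist()) for d in ctrl.boxes_of("wrist",t)][:5])
go()
```

```text
hanger_a [(0.93, [0.508, -0.053, 0.119]), (0.85, [0.472, -0.094, 0.125])]
cover_near_handle [(0.74, [0.42, 0.14, 0.044]), (0.65, [0.556, -0.01, 0.163])]
cover_far_handle [(0.55, [0.42, 0.144, 0.048])]
now [ 0.4506 -0.1116  0.2902] yaw 43.8 t 13.12
```

View pics/w3.png

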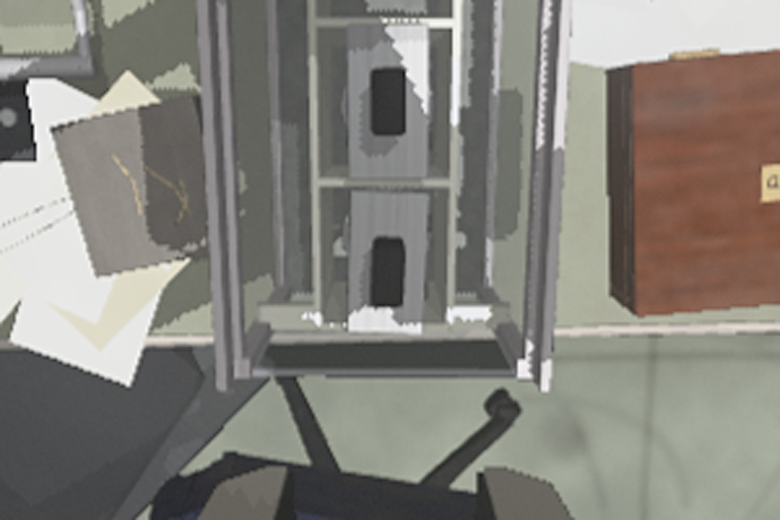

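Run:
```python
from h import *
import json
P=json.load(open("w3.json"))
f=lambda u,v:(170+u/2.6,100+v/2.6)
for n,uv,z in [("g2",f(389,101),.147),("g1",f(388,272),.147),("g1 plate",f(388,262),.119),("g1 pl far",f(390,193),.119),("g1pl near",f(385,331),.119)]: print(n,np.round(onz(P,uv,z),4))
g1=onz(P,f(388,273),.147)
go((g1[0],g1[1],.20,43.5),(g1[0],g1[1],.123,43.5))
```

```text
g2 [ 0.5107 -0.0567  0.147 ]
g1 [ 0.4683 -0.0969  0.147 ]
g1 plate [ 0.4677 -0.0977  0.119 ]
g1 pl far [ 0.4872 -0.08    0.119 ]
g1pl near [ 0.447  -0.1159  0.119 ]
now [ 0.4506 -0.1116  0.2902] yaw 43.8 t 13.12
   [ 0.468 -0.097  0.2   43.5  ] -> [0.75 0.06 3.01] 0.04
   [ 0.468 -0.097  0.123 43.5  ] -> [0.76 0.07 5.57] 0.04
```

Request:
{"api": "play_rows", "payload": {"plan": [40,0.6,0.06,1.5,0.15,40,0.75,0.06,3,0.15,40,0.75,0.06,4.5,0.15,40,0.75,0.06,5.5,0.15,15,0.75,0.06,5.55,0.15,0,0.75,0.06,5.55,0.15,0,0.75,0.06,5.55,0.15,0,0.75,0.06,5.55,0.15]}}

```text
t: 14.12
eef_pos: [0.469, -0.0984, 0.1263]
orientation: [0.001, 0.932, 0.363, 0.001]
ft_force: [0.2, -0.6, 5.0]
width: 0.123
```

Request:
{"api": "play_rows", "payload": {"plan": [0,0,0,0,0,0,0,0,-0.5,0,0,0,0,-1.5,0,0,0,0,-2.5,0,0,0,0,-3.5,0,0,0,0,-4.5,0,0,0,0,-5.5,0,0,0,0,-7,0]}}

```text
t: 15.12
eef_pos: [0.4669, -0.098, 0.3353]
orientation: [-0.001, 0.932, 0.363, -0.001]
ft_force: [0.5, -0.3, -1.1]
width: 0.126
```

Run:
```python
from h import *
go((.44,.075,.33,46.3),(.44,.075,.23,46.3))
```

```text
now [ 0.4669 -0.098   0.3353] yaw 42.5 t 15.12
   [ 0.44   0.075  0.33  46.3  ] -> [ 3.24 -4.85  0.18] -0.47
   [ 0.44   0.075  0.23  46.3  ] -> [ 3.24 -4.85  3.51] -0.47
```

Run:
```python
from h import *
go((.452,.095,.33,46.2),(.452,.095,.235,46.2))
```

```text
now [ 0.4669 -0.098   0.3353] yaw 42.5 t 15.12
   [ 0.452  0.095  0.33  46.2  ] -> [ 3.98 -5.07  0.18] -0.46
   [ 0.452  0.095  0.235 46.2  ] -> [ 3.99 -5.07  3.35] -0.46
```

Request:
{"api": "play_rows", "payload": {"plan": [0,0.5,-0.7,0,0,0,1.2,-1.6,0,-0.2,0,2,-2.6,0,-0.4,0,2.9,-3.7,0,-0.46,0,3.6,-4.6,0.3,-0.46,0,4,-5.07,1.3,-0.46,0,4,-5.07,2.6,-0.46,0,4,-5.07,3.35,-0.46]}}

```text
t: 16.12
eef_pos: [0.4523, 0.0953, 0.2327]
orientation: [-0.0, 0.92, 0.393, -0.001]
ft_force: [-0.3, -0.1, -1.7]
width: 0.127
```

Request:
{"api": "play_rows", "payload": {"plan": [0,0,0,0,0,0,0,0,0,0]}}

```text
t: 16.38
eef_pos: [0.4539, 0.095, 0.2358]
orientation: [0.0, 0.92, 0.393, 0.001]
ft_force: [0.3, 0.5, -0.3]
width: 0.127
```

Run:
```python
from h import *
import json
p=ctrl.snapshot("wrist"); q=ctrl.snapshot("side")
P=ctrl.camera_params("wrist");json.dump({k:np.array(v).tolist() for k,v in P.items()},open("w4.json","w"))
a=cv2.resize(q[200:340,270:450,::-1],(540,420),interpolation=cv2.INTER_CUBIC)
cv2.imwrite("pics/s4.png",a);cv2.imwrite("pics/w4.png",p[:,:,::-1])
go()
```

```text
now [0.4542 0.095  0.236 ] yaw 46.2 t 16.48
```

View pics/w4.png

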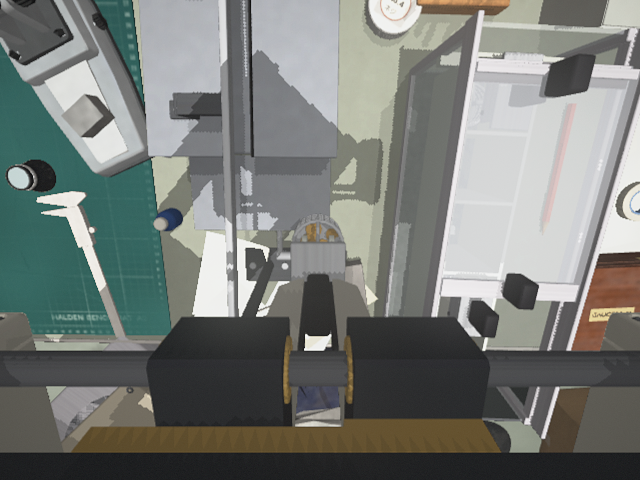

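View pics/s4.png

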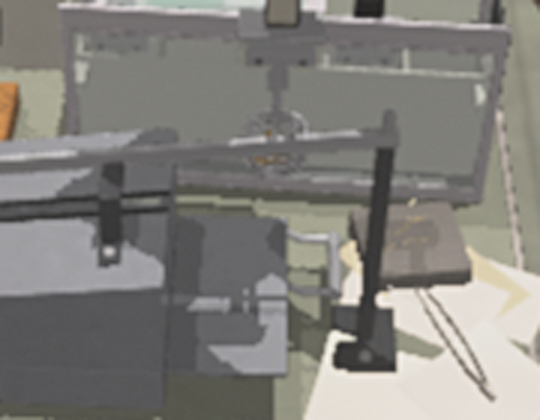

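Run:
```python
from h import *
import json
P=json.load(open("w4.json"));im=cv2.imread("pics/w4.png",0)
for r in(15,60,110,220,270,300):print(r,im[r,212:256].tolist())
```

```text
15 [182, 181, 182, 180, 181, 181, 171, 206, 218, 220, 222, 222, 223, 209, 127, 84, 86, 83, 86, 92, 94, 94, 94, 93, 93, 94, 94, 93, 102, 112, 111, 173, 189, 136, 114, 119, 70, 43, 24, 128, 176, 181, 180, 180]
60 [188, 186, 187, 186, 188, 188, 191, 156, 187, 217, 223, 226, 230, 208, 148, 101, 87, 87, 85, 84, 95, 97, 96, 97, 97, 97, 96, 98, 98, 95, 106, 115, 150, 190, 170, 132, 102, 54, 31, 21, 113, 124, 122, 121]
110 [67, 67, 68, 68, 68, 66, 68, 69, 67, 87, 137, 146, 146, 147, 146, 144, 133, 94, 83, 87, 88, 94, 99, 100, 99, 100, 100, 101, 101, 101, 99, 109, 122, 125, 124, 124, 126, 107, 58, 33, 22, 117, 128, 126]
220 [190, 192, 190, 191, 191, 191, 192, 190, 191, 191, 192, 193, 161, 194, 223, 211, 160, 145, 146, 140, 103, 93, 95, 90, 158, 193, 197, 198, 179, 174, 175, 176, 174, 175, 173, 192, 197, 198, 199, 200, 174, 133, 122, 126]
270 [240, 239, 240, 240, 239, 239, 240, 240, 240, 240, 239, 240, 240, 245, 176, 139, 148, 150, 151, 141, 125, 105, 99, 99, 94, 187, 240, 240, 239, 239, 239, 239, 241, 248, 158, 71, 79, 81, 80, 79, 79, 78, 78, 81]
300 [238, 238, 238, 238, 238, 238, 238, 238, 238, 238, 238, 238, 238, 239, 242, 186, 190, 205, 208, 211, 217, 198, 130, 102, 103, 91, 235, 241, 238, 238, 238, 237, 237, 238, 240, 247, 155, 65, 68, 71, 72, 71, 72, 72]
```

Run:
```python
from h import *
import json
P=json.load(open("w4.json"));L=np.array([.409,.137]);u=np.array([.693,.721])
pts=[]
for r,c in((15,222.5),(60,223.2),(110,225),(220,228),(270,229.5),(300,230.5)):
    z=.185
    for _ in range(8):
        X=onz(P,(c,r),z); z=.185-.141*((X[:2]-L)@u)
    pts.append(X[:2]);print(np.round(X,4))
p=np.array(pts);c=p.mean(0);d=np.linalg.svd(p-c)[2][0];d*=np.sign(d[0]);print("angle",np.degrees(np.arctan2(d[1],d[0])))
n=np.array([-d[1],d[0]]);print("lateral of L to line",(L-c)@n, "proj L",c+d*((L-c)@d))
# door-handle based x: open handle (113 out of hinge => dryer x -243) at TCP (.4196,.0639)
h=np.array([.4196,.0639]);print("load by handle",c+d*((h-c)@d+.043))
hs=np.array([.479,.127]);print("load by shut handle",c+d*((hs-c)@d-.052), "handle lateral",(h-c)@n)
```

```text
[0.5183 0.2469 0.1631]
[0.5    0.2287 0.1668]
[0.4793 0.2071 0.171 ]
[0.4303 0.1571 0.1809]
[0.4066 0.1327 0.1857]
[0.3919 0.1175 0.1886]
angle 45.71048803787873
lateral of L to line 0.0012993983919645385 proj L [0.40993014 0.13609265]
load by handle [0.40858617 0.13471493]
load by shut handle [0.40275296 0.12873523] handle lateral -0.057332879436144436
```

Run:
```python
from h import *
go((.409,.135,.2325,45.7),(.409,.135,.217,45.7))
```

```text
now [0.4542 0.095  0.236 ] yaw 46.2 t 16.48
   [ 0.409  0.135  0.232 45.7  ] -> [-0.08 -2.01  0.11] 0.07
   [ 0.409  0.135  0.217 45.7  ] -> [-0.08 -2.01  0.63] 0.07
```

Request:
{"api": "play_rows", "payload": {"plan": [0,-0.05,0,0.12,0.07,0,-0.08,-0.4,0.12,0.07,0,-0.08,-0.8,0.12,0.07,0,-0.08,-1.2,0.12,0.07,0,-0.08,-1.6,0.12,0.07,0,-0.08,-2,0.12,0.07,0,-0.08,-2.01,0.12,0.07]}}

```text
t: 17.35
eef_pos: [0.4076, 0.1357, 0.2306]
orientation: [0.0, 0.921, 0.389, 0.0]
ft_force: [1.0, -0.2, -0.6]
width: 0.125
```

Run:
```python
from h import *
q=ctrl.snapshot("side")
cv2.imwrite("pics/s5.png",cv2.resize(q[190:330,310:410,::-1],None,fx=5,fy=4,interpolation=cv2.INTER_CUBIC))
go()
print(ctrl.get_obs()["ft_force"])
```

```text
now [0.408  0.1354 0.2306] yaw 45.7 t 17.4
[ 0.02811899  0.57424041 -1.53962062]
```

View pics/s5.png

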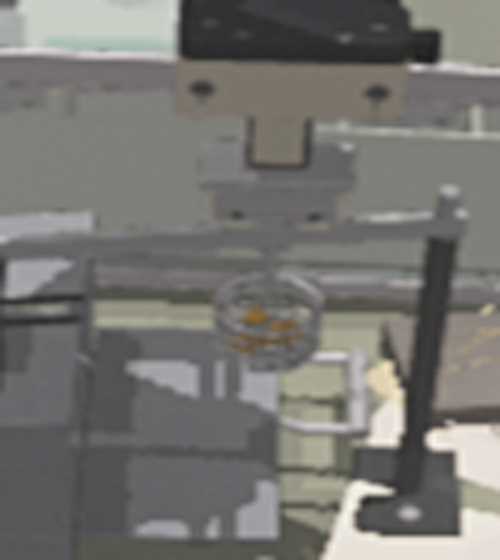

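Request:
{"api": "play_rows", "payload": {"plan": [0,0,0,0.15,0,0,0,0,0.3,0,0,0,0,0.42,0,0,0,0,0.42,0,0,0,0,0.42,0]}}

```text
t: 18.02
eef_pos: [0.4098, 0.136, 0.2206]
orientation: [-0.0, 0.922, 0.388, 0.003]
ft_force: [-1.2, 3.9, 13.5]
width: 0.132
```

Request:
{"api": "play_rows", "payload": {"plan": [30,0,0,0,0,30,0,0,0,0,30,0,0,-0.3,0,30,0,0,-1.2,0,30,0,0,-2.5,0,30,0,0.6,-3.6,0,40,0,1.5,-3.6,0,40,0,2.5,-3.6,0]}}

```text
t: 19.02
eef_pos: [0.4626, 0.0822, 0.327]
orientation: [0.0, 0.922, 0.388, 0.001]
ft_force: [-0.4, 1.1, 0.1]
width: 0.396
```

Run:
```python
from h import *
q=ctrl.snapshot("side")
print([(round(d["confidence"],2),np.round(d["xyz"],3).tolist()) for d in ctrl.boxes_of("side","hanger_a")])
go((.5107,-.0567,.33,43.5),(.5107,-.0567,.126,43.5))
```

```text
[(0.57, [0.46, 0.198, 0.195]), (0.49, [0.51, -0.055, 0.142])]
now [0.4629 0.0809 0.3258] yaw 45.5 t 19.12
   [ 0.511 -0.057  0.33  43.5  ] -> [-2.16  4.35 -0.14] 0.26
   [ 0.511 -0.057  0.126 43.5  ] -> [-2.15  4.35  6.66] 0.26
```

Request:
{"api": "play_rows", "payload": {"plan": [40,-0.5,1,0,0.1,40,-1.1,2.3,0,0.26,40,-1.8,3.7,0,0.26,40,-2.15,4.35,1,0.26,40,-2.15,4.35,3,0.26,40,-2.15,4.35,5,0.26,40,-2.15,4.35,6.2,0.26,40,-2.15,4.35,6.7,0.26]}}

```text
t: 20.12
eef_pos: [0.5083, -0.0539, 0.1225]
orientation: [-0.001, 0.928, 0.371, -0.002]
ft_force: [0.1, -0.4, 0.6]
width: 0.401
```

Request:
{"api": "play_rows", "payload": {"plan": [10,0,0,0,0,0,0,0,0,0,0,0,0,0,0,0,0,0,0,0,0,0,0,0,0]}}

```text
t: 20.75
eef_pos: [0.5116, -0.0551, 0.1269]
orientation: [0.001, 0.929, 0.371, 0.002]
ft_force: [0.2, -0.4, 6.7]
width: 0.126
```

Request:
{"api": "play_rows", "payload": {"plan": [0,0,0,-0.5,0,0,0,0,-1.5,0,0,0,0,-2.5,0,0,0,0,-3.5,0,0,0,0,-4.5,0,0,0,0,-5.5,0,0,0,0,-6.8,0,0,0,0,-6.8,0]}}

```text
t: 21.75
eef_pos: [0.5114, -0.0549, 0.3336]
orientation: [0.002, 0.928, 0.371, 0.003]
ft_force: [-0.1, 0.3, -1.0]
width: 0.128
```

Run:
```python
from h import *
q=ctrl.snapshot("side")
print([(round(d["confidence"],2),np.round(d["xyz"],3).tolist()) for d in ctrl.boxes_of("side","hanger_a")])
go((.452,.092,.33,45.7),(.452,.092,.2315,45.7))
```

```text
[(0.84, [0.601, 0.342, 0.171]), (0.74, [0.509, -0.055, 0.302]), (0.34, [0.533, 0.006, 0.126])]
now [ 0.5101 -0.0547  0.3292] yaw 43.6 t 21.85
   [ 0.452  0.092  0.33  45.7  ] -> [ 1.97 -4.88 -0.03] -0.26
   [ 0.452  0.092  0.232 45.7  ] -> [ 1.97 -4.88  3.26] -0.26
```

Request:
{"api": "play_rows", "payload": {"plan": [0,0.4,-0.9,0,-0.1,0,0.9,-2.1,0,-0.26,0,1.4,-3.4,0,-0.26,0,1.97,-4.88,0.3,-0.26,0,1.97,-4.88,1.3,-0.26,0,1.97,-4.88,2.6,-0.26,0,1.97,-4.88,3.2,-0.26,0,1.97,-4.88,3.2,-0.26]}}

```text
t: 22.85
eef_pos: [0.4506, 0.0918, 0.2309]
orientation: [-0.001, 0.922, 0.388, -0.002]
ft_force: [0.1, -0.4, -0.5]
width: 0.127
```

Run:
```python
from h import *
go((.409,.135,.2325,45.7))
```

```text
now [0.4506 0.0918 0.2309] yaw 45.7 t 22.85
   [ 0.409  0.135  0.232 45.7  ] -> [ 0.06 -2.   -0.05] -0.0
```

Request:
{"api": "play_rows", "payload": {"plan": [0,0,0,0,0,0,0.03,-0.5,0,0,0,0.05,-1,0,0,0,0.05,-1.5,0,0,0,0.05,-2,0,0,0,0.05,-2,0,0,0,0.05,-2,0,0]}}

```text
t: 23.72
eef_pos: [0.4101, 0.1351, 0.233]
orientation: [0.0, 0.921, 0.388, 0.0]
ft_force: [-0.3, 0.3, -1.4]
width: 0.129
```

Request:
{"api": "play_rows", "payload": {"plan": [0,0,0,0.15,0,0,0,0,0.3,0,0,0,0,0.4,0,0,0,0,0.4,0,0,0,0,0.4,0]}}

```text
t: 24.35
eef_pos: [0.4109, 0.1354, 0.222]
orientation: [-0.0, 0.922, 0.388, 0.001]
ft_force: [-0.5, 2.0, 5.9]
width: 0.126
```

Request:
{"api": "play_rows", "payload": {"plan": [30,0,0,0,0,30,0,0,0,0,30,0,0,-0.3,0,30,0,0,-1.2,0,30,0,0,-2.5,0,30,0,0.6,-3.4,0,35,0,1.5,-3.4,0,35,0,2.5,-3.4,0]}}

```text
t: 25.35
eef_pos: [0.4645, 0.0823, 0.3241]
orientation: [0.0, 0.921, 0.388, 0.001]
ft_force: [1.3, -0.3, -0.6]
width: 0.352
```

Run:
```python
from h import *
q=ctrl.snapshot("wrist")
for t in ("cover_near_handle","cover_far_handle","hanger_a"): print(t,[(round(d["confidence"],2),np.round(d["xyz"],3).tolist()) for d in ctrl.boxes_of("wrist",t)])
go((.5425,-.0247,.25,43.5),(.5425,-.0247,.172,43.5))
```

```text
cover_near_handle [(0.91, [0.595, 0.027, 0.165]), (0.69, [0.496, 0.225, 0.111])]
cover_far_handle [(0.76, [0.642, 0.079, 0.186])]
hanger_a [(0.61, [0.468, 0.187, 0.203]), (0.53, [0.662, 0.09, 0.118])]
now [0.4637 0.0825 0.323 ] yaw 45.6 t 25.55
   [ 5.42e-01 -2.50e-02  2.50e-01  4.35e+01] -> [-0.71  4.38  2.43] 0.26
   [ 5.42e-01 -2.50e-02  1.72e-01  4.35e+01] -> [-0.71  4.38  5.03] 0.26
```

Request:
{"api": "play_rows", "payload": {"plan": [35,-0.2,1.2,0.3,0.1,35,-0.4,2.6,1,0.26,35,-0.6,3.8,2,0.26,35,-0.71,4.38,3,0.26,35,-0.71,4.38,4.3,0.26,30,-0.71,4.38,5.03,0.26,10,-0.71,4.38,5.03,0.26,0,-0.71,4.38,5.03,0.26]}}

```text
t: 26.55
eef_pos: [0.5434, -0.0239, 0.1735]
orientation: [0.0, 0.928, 0.372, 0.001]
ft_force: [0.1, -0.3, 0.7]
width: 0.13
```

Request:
{"api": "play_rows", "payload": {"plan": [0,0,0,0,0,0,0,0,0,0,0,0,0,0,0,0,-0.5,0,0,0,0,-1.5,0,0,0,0,-2.5,0,0,0,0,-3.5,0,0,0,0,-4.3,0,0,0]}}

```text
t: 27.55
eef_pos: [0.449, -0.1134, 0.1734]
orientation: [-0.0, 0.928, 0.371, 0.001]
ft_force: [-3.0, 4.7, 7.5]
width: 0.128
```

Request:
{"api": "play_rows", "payload": {"plan": [0,-0.15,0,0,0,0,-0.15,0,0,0]}}

```text
t: 27.8
eef_pos: [0.4479, -0.1146, 0.1733]
orientation: [-0.001, 0.928, 0.372, 0.003]
ft_force: [4.8, 12.9, 2.4]
width: 0.127
```

Request:
{"api": "play_rows", "payload": {"plan": [30,0.1,0,0,0,30,0.1,0,0,0,30,0.1,0,-1,0,30,1,0,-2.5,0,30,2.5,0,-3.6,0,30,4.2,0,-4.2,0,30,5.8,0,-4.2,0,30,5.8,0,-4.2,0]}}

```text
t: 28.8
eef_pos: [0.5735, 0.0054, 0.297]
orientation: [-0.0, 0.928, 0.373, -0.0]
ft_force: [0.3, -0.1, 0.4]
width: 0.301
```

Run:
```python
from h import *
import json
p=ctrl.snapshot("wrist"); cv2.imwrite("pics/w6.png",p[:,:,::-1])
P=ctrl.camera_params("wrist");json.dump({k:np.array(v).tolist() for k,v in P.items()},open("w6.json","w"))
for t in ("cover_near_handle","cover_far_handle","hanger_a"): print(t,[(round(d["confidence"],2),np.round(d["xyz"],3).tolist()) for d in ctrl.boxes_of("wrist",t)])
go((.645,.073,.25,43.5),(.645,.073,.172,43.5))
```

```text
cover_near_handle [(0.72, [0.518, -0.043, 0.167])]
cover_far_handle [(0.73, [0.607, 0.042, 0.161])]
hanger_a [(0.91, [0.553, 0.283, 0.159]), (0.76, [0.664, 0.087, 0.119])]
now [0.5717 0.0027 0.2979] yaw 43.6 t 29.0
   [ 0.645  0.073  0.25  43.5  ] -> [ 3.39 -0.02  1.6 ] 0.01
   [ 0.645  0.073  0.172 43.5  ] -> [ 3.39 -0.02  4.2 ] 0.01
```

View pics/w6.png

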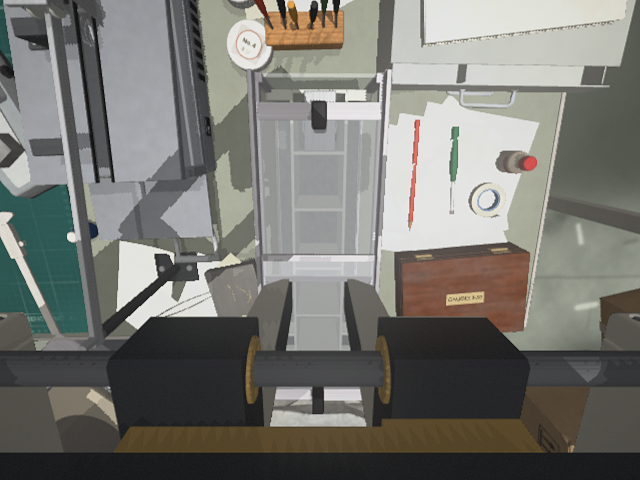

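Run:
```python
from h import *
import json
P=json.load(open("w6.json"));a=np.radians(43.5);u=np.array([np.cos(a),np.sin(a)])
# near handle shut (TCP at stop .4479,-.1146) = -148
c=np.array([.449,-.1125])+.148*u;print("box c",c)
for s in(.064,.123,.148,.16):
    for z in(.102,.119,.149,.168,.188):print(s,z,np.round(proj(P,np.array([*(c+s*u),z]))))
for uv,z in[((319,100),.188),((319,107),.188),((317,97),.119)]:
    X=onz(P,uv,z);print(uv,np.round(X,3),"along",(X[:2]-c)@u)
im=cv2.imread("pics/w6.png")[60:170,230:410];cv2.imwrite("pics/w6c.png",cv2.resize(im,None,fx=4.4,fy=4.4,interpolation=cv2.INTER_CUBIC))
```

```text
box c [ 0.55635541 -0.01062352]
0.064 0.102 [318. 178.]
0.064 0.119 [317. 180.]
0.064 0.149 [317. 183.]
0.064 0.168 [317. 186.]
0.064 0.188 [317. 189.]
0.123 0.102 [318. 119.]
0.123 0.119 [318. 118.]
0.123 0.149 [318. 115.]
0.123 0.168 [318. 113.]
0.123 0.188 [318. 111.]
0.148 0.102 [318.  92.]
0.148 0.119 [318.  90.]
0.148 0.149 [318.  84.]
0.148 0.168 [318.  80.]
0.148 0.188 [318.  75.]
0.16 0.102 [318.  79.]
0.16 0.119 [318.  76.]
0.16 0.149 [318.  69.]
0.16 0.168 [318.  64.]
0.16 0.188 [318.  57.]
(319, 100) [0.652 0.079 0.188] along 0.13098285137475135
(319, 107) [0.648 0.075 0.188] along 0.12603216254316726
(317, 97) [0.658 0.087 0.119] along 0.14152255360731597
```

View pics/w6c.png

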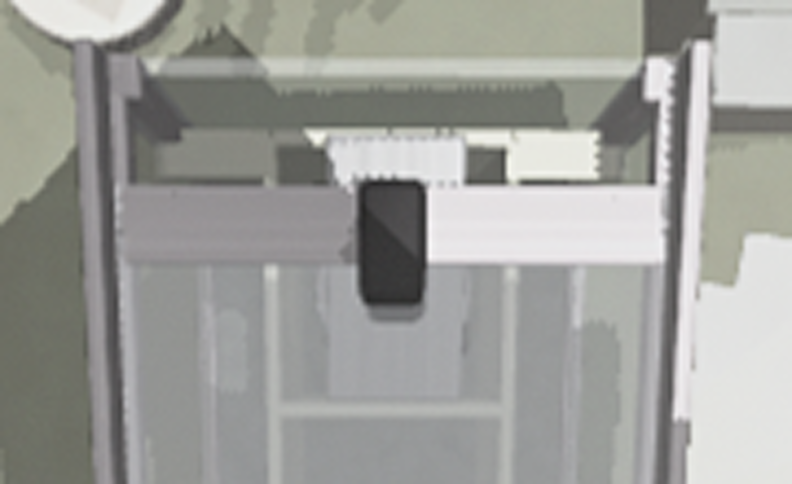

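Request:
{"api": "play_rows", "payload": {"plan": [35,1.5,0,0,0,35,3,0,0.5,0,35,3.42,0,2,0,30,3.42,0,3.5,0,25,3.42,0,4.2,0,5,3.42,0,4.2,0,0,3.42,0,4.2,0,0,3.42,0,4.2,0]}}

```text
t: 30.0
eef_pos: [0.6466, 0.0744, 0.1734]
orientation: [-0.0, 0.929, 0.371, 0.0]
ft_force: [-4.1, 1.6, -2.8]
width: 0.126
```

Request:
{"api": "play_rows", "payload": {"plan": [0,0,0,0,0,0,-0.4,0,0,0,0,-1,0,0,0,0,-1.7,0,0,0,0,-2.4,0,0,0,0,-3,0,0,0,0,-3.4,0,0,0,0,-3.4,0,0,0]}}

```text
t: 31.0
eef_pos: [0.5719, 0.0033, 0.1733]
orientation: [0.0, 0.929, 0.371, 0.0]
ft_force: [-4.7, 3.3, 1.1]
width: 0.125
```

Request:
{"api": "play_rows", "payload": {"plan": [30,0,0,0,0,30,0,0,0,0,30,0,0,-1,0,40,0.5,0,-2.5,0,40,1.2,0,-3.8,0,40,1.5,0,-4,0,40,1.5,0,-4,0]}}

```text
t: 31.88
eef_pos: [0.6055, 0.0351, 0.2917]
orientation: [0.0, 0.928, 0.372, 0.0]
ft_force: [0.1, 0.3, -0.4]
width: 0.399
```

Run:
```python
from h import *
import json
p=ctrl.snapshot("wrist"); P=ctrl.camera_params("wrist")
print([(round(d["confidence"],2),np.round(d["xyz"],3).tolist()) for d in ctrl.boxes_of("wrist","hanger_a")])
v,u=[int(round(t)) for t in proj(P,np.array([.6456,.0741,.149]))[::-1]];print(u,v)
g=cv2.cvtColor(p,cv2.COLOR_RGB2GRAY);r0,c0=v-45,u-40
m=(g[r0:v+45,c0:u+40]<50).astype(np.uint8);n,_,st,ce=cv2.connectedComponentsWithStats(m)
for i in range(1,n):
    if st[i,4]>60:
        X=onz(P,ce[i]+[c0,r0],.147);print(st[i],np.round(ce[i]+[c0,r0],1),np.round(X,4));
cv2.imwrite("pics/w7.png",cv2.resize(p[r0-30:v+75,c0-50:u+90,::-1],None,fx=2.8,fy=2.8,interpolation=cv2.INTER_CUBIC))
go((.6456,.0741,.126,43.5))
```

```text
[(0.84, [0.569, 0.289, 0.176]), (0.77, [0.646, 0.074, 0.118]), (0.57, [0.595, 0.331, 0.095])]
318 168
now [0.6043 0.0347 0.29  ] yaw 43.6 t 31.98
   [ 0.646  0.074  0.126 43.5  ] -> [1.91 0.01 5.46] 0.01
```

View pics/w7.png

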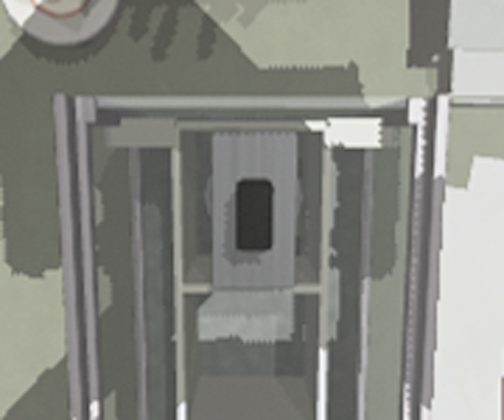

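Request:
{"api": "play_rows", "payload": {"plan": [40,1,0,0.5,0,40,1.9,0,1.5,0,40,1.9,0,3.3,0,40,1.9,0,5,0,40,1.9,0,5.5,0,15,1.9,0,5.5,0,0,1.9,0,5.5,0,0,1.9,0,5.5,0]}}

```text
t: 32.98
eef_pos: [0.6481, 0.0743, 0.1299]
orientation: [0.001, 0.929, 0.371, 0.002]
ft_force: [0.1, 0.0, 3.0]
width: 0.129
```

Request:
{"api": "play_rows", "payload": {"plan": [0,0,0,0,0,0,0,0,-0.5,0,0,0,0,-1.5,0,0,0,0,-2.5,0,0,0,0,-3.5,0,0,0,0,-4.5,0,0,0,0,-5.6,0,0,0,0,-6.8,0]}}

```text
t: 33.98
eef_pos: [0.6461, 0.0743, 0.333]
orientation: [0.0, 0.928, 0.371, 0.0]
ft_force: [1.3, -0.3, -1.3]
width: 0.126
```

Run:
```python
from h import *
go((.48,.02,.33,43.5),(.452,.092,.33,45.7),(.452,.092,.2325,45.7))
```

```text
now [0.6461 0.0743 0.333 ] yaw 43.6 t 33.98
   [4.80e-01 2.00e-02 3.30e-01 4.35e+01] -> [-5.26 -2.51  0.1 ] 0.01
   [ 0.452  0.092  0.33  45.7  ] -> [-4.28 -4.89  0.1 ] -0.26
   [ 0.452  0.092  0.232 45.7  ] -> [-4.28 -4.89  3.35] -0.26
```

Request:
{"api": "play_rows", "payload": {"plan": [0,-0.6,-0.7,0,0,0,-1.4,-1.6,0,-0.1,0,-2.4,-2.7,0,-0.26,0,-3.4,-3.9,0,-0.26,0,-4.28,-4.89,0.4,-0.26,0,-4.28,-4.89,1.6,-0.26,0,-4.28,-4.89,3,-0.26,0,-4.28,-4.89,3.3,-0.26]}}

```text
t: 34.98
eef_pos: [0.4507, 0.0919, 0.2302]
orientation: [-0.001, 0.922, 0.388, -0.002]
ft_force: [-0.3, 0.3, -0.4]
width: 0.127
```

Request:
{"api": "play_rows", "payload": {"plan": [0,0,0,0,0,0,0,0,0,0]}}

```text
t: 35.22
eef_pos: [0.4535, 0.0921, 0.2342]
orientation: [0.0, 0.922, 0.388, 0.001]
ft_force: [1.0, -0.7, -1.2]
width: 0.127
```

Run:
```python
from h import *
ctrl.snapshot("side")
print([(round(d["confidence"],2),np.round(d["xyz"],3).tolist()) for d in ctrl.boxes_of("side","hanger_a")])
go((.409,.135,.235,45.7))
```

```text
[(0.81, [0.441, 0.095, 0.212]), (0.79, [0.569, 0.296, 0.177]), (0.57, [0.602, 0.34, 0.172]), (0.49, [0.473, 0.25, 0.095])]
now [0.4533 0.0921 0.2338] yaw 45.7 t 35.33
   [ 0.409  0.135  0.235 45.7  ] -> [-0.01 -2.06 -0.04] -0.0
```

Request:
{"api": "play_rows", "payload": {"plan": [0,0,0,0,0,0,0,-0.5,0,0,0,0,-1,0,0,0,0,-1.5,0,0,0,0,-2.02,0,0,0,0,-2.02,0,0,0,0,-2.02,0,0]}}

```text
t: 36.2
eef_pos: [0.4091, 0.1344, 0.2321]
orientation: [0.0, 0.922, 0.388, 0.0]
ft_force: [-0.6, -0.5, -0.9]
width: 0.128
```

Request:
{"api": "play_rows", "payload": {"plan": [0,0,0,0.15,0,0,0,0,0.3,0,0,0,0,0.4,0,0,0,0,0.4,0,0,0,0,0.4,0]}}

```text
t: 36.83
eef_pos: [0.411, 0.1353, 0.2229]
orientation: [-0.0, 0.922, 0.388, 0.003]
ft_force: [0.0, 4.6, 15.1]
width: 0.127
```

Request:
{"api": "play_rows", "payload": {"plan": [30,0,0,0,0,30,0,0,0,0,30,0,0,-0.3,0,30,0,0,-1.2,0,30,0,0,-2.5,0,30,0,0.6,-3.4,0,35,0,1.5,-3.4,0,35,0,2.5,-3.4,0]}}

```text
t: 37.83
eef_pos: [0.4634, 0.0815, 0.323]
orientation: [0.0, 0.922, 0.388, 0.001]
ft_force: [0.2, 0.5, -0.4]
width: 0.35
```

Run:
```python
from h import *
go((.572,.0033,.25,43.5),(.572,.0033,.173,43.5))
```

```text
now [0.4634 0.0815 0.323 ] yaw 45.7 t 37.83
   [5.72e-01 3.00e-03 2.50e-01 4.35e+01] -> [0.66 4.41 2.44] 0.28
   [5.72e-01 3.00e-03 1.73e-01 4.35e+01] -> [0.66 4.41 5.  ] 0.28
```

Request:
{"api": "play_rows", "payload": {"plan": [35,0.2,1.2,0.3,0.1,35,0.4,2.6,1,0.26,35,0.6,3.8,2,0.28,35,0.66,4.41,3,0.28,35,0.66,4.41,4.3,0.28,30,0.66,4.41,5,0.28,10,0.66,4.41,5,0.28,0,0.66,4.41,5,0.28]}}

```text
t: 38.83
eef_pos: [0.5718, 0.0036, 0.1734]
orientation: [0.0, 0.929, 0.37, 0.001]
ft_force: [1.0, -0.3, 0.2]
width: 0.133
```

Request:
{"api": "play_rows", "payload": {"plan": [0,0,0,0,0,0,0,0,0,0,0,0,0,0,0,0,0.5,0,0,0,0,1.5,0,0,0,0,2.5,0,0,0,0,3.4,0,0,0,0,4,0,0,0]}}

```text
t: 39.83
eef_pos: [0.6601, 0.0873, 0.1733]
orientation: [0.001, 0.929, 0.37, 0.001]
ft_force: [0.8, -2.2, 7.5]
width: 0.127
```

Request:
{"api": "play_rows", "payload": {"plan": [0,0.2,0,0,0,0,0.35,0,0,0,0,0.35,0,0,0]}}

```text
t: 40.2
eef_pos: [0.6638, 0.0909, 0.1731]
orientation: [0.001, 0.929, 0.37, -0.003]
ft_force: [-17.9, -14.1, 15.2]
width: 0.124
```

Request:
{"api": "play_rows", "payload": {"plan": [30,-0.12,0,0,0,30,-0.12,0,0,0,30,-0.12,0,0,0,30,-0.12,0,-1,0,30,-0.5,0,-2.5,0,30,-2,0,-4,0,30,-3.5,0,-4,0,30,-3.5,0,-4,0]}}

```text
t: 41.2
eef_pos: [0.5885, 0.0197, 0.2929]
orientation: [0.0, 0.929, 0.369, 0.0]
ft_force: [0.2, 0.2, -0.4]
width: 0.3
```

Run:
```python
from h import *
q=ctrl.snapshot("side");a=q[165:325,185:450,::-1]
cv2.imwrite("pics/s8.png",cv2.resize(a,None,fx=3,fy=3,interpolation=cv2.INTER_CUBIC))
for c in("side",): print([(round(d["confidence"],2),np.round(d["xyz"],3).tolist()) for d in ctrl.boxes_of(c,"hanger_a")])
go((.419,.0638,.29,135.7))
```

```text
[(0.83, [0.569, 0.297, 0.177]), (0.81, [0.523, 0.266, 0.187]), (0.58, [0.601, 0.338, 0.176])]
now [0.5897 0.0213 0.292 ] yaw 43.4 t 41.3
   [4.190e-01 6.400e-02 2.900e-01 1.357e+02] -> [-3.16 -4.94  0.07] -11.54
```

View pics/s8.png

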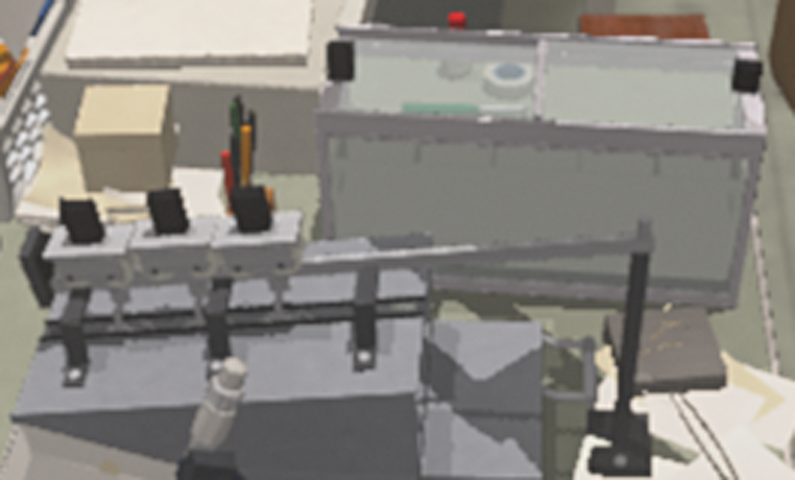

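Request:
{"api": "play_rows", "payload": {"plan": [24,-0.4,-0.6,0,-1.3,24,-1,-1.5,0,-2.6,24,-1.6,-2.5,0,-3.9,24,-2.2,-3.4,0,-5.2,24,-2.8,-4.3,0,-6.5,24,-3.16,-4.94,0,-7.8,24,-3.16,-4.94,0,-9.1,24,-3.16,-4.94,0,-10.4]}}

```text
t: 42.3
eef_pos: [0.4193, 0.0647, 0.292]
orientation: [-0.0, 0.446, 0.895, 0.0]
ft_force: [0.4, -0.0, 0.4]
width: 0.244
```

Request:
{"api": "play_rows", "payload": {"plan": [24,0,0,0,-1.15,24,0,0,0,-1.15,24,0,0,0,-1.15]}}

```text
t: 42.68
eef_pos: [0.4191, 0.064, 0.2918]
orientation: [-0.0, 0.377, 0.926, -0.0]
ft_force: [-1.1, -0.7, 0.0]
width: 0.239
```

Run:
```python
from h import *
go((.4187,.0630,.06,135.7),(.4187,.0630,.022,135.7))
ctrl.snapshot("wrist");print([(round(d["confidence"],2),np.round(d["xyz"],3).tolist()) for d in ctrl.boxes_of("wrist","hanger_a")])
```

```text
now [0.4191 0.064  0.2918] yaw 135.7 t 42.67
   [4.190e-01 6.300e-02 6.000e-02 1.357e+02] -> [-0.02 -0.03  7.73] -0.0
   [4.190e-01 6.300e-02 2.200e-02 1.357e+02] -> [-0.02 -0.03  8.99] -0.0
[(0.96, [0.524, 0.253, 0.19]), (0.7, [0.559, 0.28, 0.18])]
```

Request:
{"api": "play_rows", "payload": {"plan": [24,0,-0.03,2,0,24,0,-0.03,4,0,24,0,-0.03,5.8,0,24,0,-0.03,7,0,24,0,-0.03,7.7,0,24,0,-0.03,8.2,0,24,0,-0.03,8.6,0,24,0,-0.03,8.9,0]}}

```text
t: 43.78
eef_pos: [0.4187, 0.063, 0.0249]
orientation: [0.0, 0.376, 0.927, 0.0]
ft_force: [0.7, -0.8, -0.2]
width: 0.241
```

Request:
{"api": "play_rows", "payload": {"plan": [0,0,0,0,0,0,0,0,0,0,0,0,0,0,0,0,0,0,0,0]}}

```text
t: 44.28
eef_pos: [0.4193, 0.0637, 0.0259]
orientation: [0.001, 0.376, 0.927, 0.001]
ft_force: [1.0, 4.3, -1.0]
width: 0.097
```

Request:
{"api": "play_rows", "payload": {"plan": [0,0,-0.02,-0.3,0,0,0,-0.03,-0.57,0,0,0,0,-0.95,0,0,0,0.05,-1.33,0,0,0,0.16,-1.7,0,0,0,0.29,-2.05,0,0,0,0.46,-2.4,0,0,0,0.66,-2.72,0]}}

```text
t: 45.28
eef_pos: [0.4346, 0.0799, 0.1072]
orientation: [0.002, 0.376, 0.927, 0.004]
ft_force: [18.0, 15.6, -21.5]
width: 0.094
```

Request:
{"api": "play_rows", "payload": {"plan": [0,0,0.24,-0.29,0,0,0,0.5,-0.57,0,0,0,0.79,-0.82,0,0,0,1.1,-1.04,0,0,0,1.44,-1.22,0,0,0,1.79,-1.37,0,0,0,2.15,-1.49,0,0,0,2.5,-1.57,0]}}

```text
t: 46.28
eef_pos: [0.4845, 0.131, 0.1537]
orientation: [-0.0, 0.376, 0.927, -0.0]
ft_force: [0.9, -2.9, -7.5]
width: 0.099
```

Request:
{"api": "play_rows", "payload": {"plan": [0,0,0.15,0,0,0,0,0.25,0,0,0,0,0.25,0,0]}}

```text
t: 46.65
eef_pos: [0.4863, 0.1326, 0.1539]
orientation: [-0.002, 0.376, 0.926, -0.005]
ft_force: [-19.8, -22.1, 12.6]
width: 0.098
```

Request:
{"api": "play_rows", "payload": {"plan": [30,0,-0.15,0,0,30,0,-0.15,0,0,30,0,-0.15,0,0,30,0,-0.15,-0.8,0,30,0,-0.15,-2.2,0,30,0,-0.15,-4,0,30,-1,-2,-5,0,30,-2,-3.5,-5,0]}}

```text
t: 47.65
eef_pos: [0.4605, 0.019, 0.3072]
orientation: [0.003, 0.374, 0.927, 0.001]
ft_force: [0.2, -0.6, -0.1]
width: 0.303
```

Run:
```python
from h import *
q=ctrl.snapshot("top");a=q[150:340,180:445,::-1]
cv2.imwrite("pics/t9.png",cv2.resize(a,None,fx=3,fy=3,interpolation=cv2.INTER_CUBIC))
print([(round(d["confidence"],2),np.round(d["xyz"],3).tolist()) for d in ctrl.boxes_of("top","hanger_a")])
print([(round(d["confidence"],2),np.round(d["xyz"],3).tolist()) for d in ctrl.boxes_of("top","door_handle")])
o=ctrl.get_obs();print(o["t"],o["eef_pos"],o["ft_force"])
```

```text
[(0.88, [0.603, 0.337, 0.174]), (0.84, [0.529, 0.258, 0.186]), (0.55, [0.575, 0.3, 0.18])]
[(0.77, [0.456, 0.187, 0.114])]
47.8 [0.45971959 0.01720792 0.30481197] [-0.61328819  0.58626556 -0.03545447]
```

View pics/t9.png

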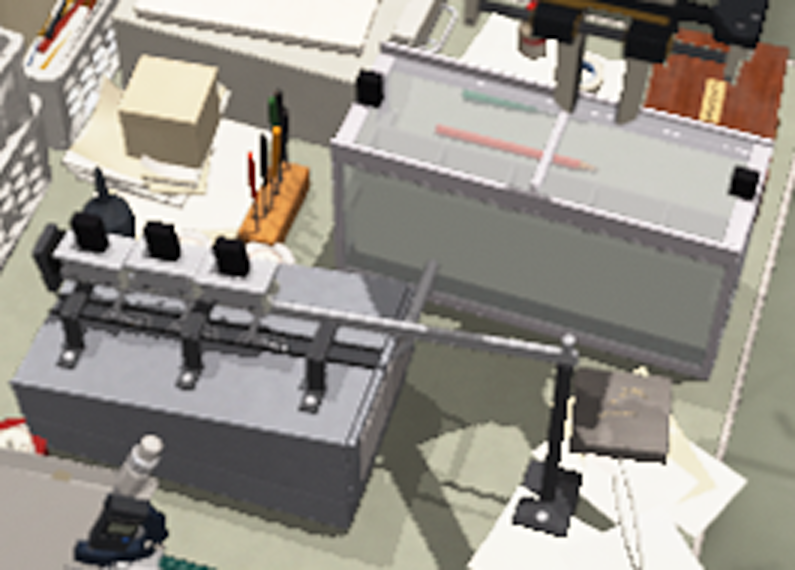

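```bash
python3 -c "
from bench import ctrl
print(ctrl.close_job())"
```

```text
the job is handed in; nothing more can be done
None
```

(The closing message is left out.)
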